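# Open the long slide tray: lift the lid over its lip and slide it out

## Robot

A 6-joint arm with a two-finger parallel gripper is mounted at the origin on a cart in front of the work surface, level with it; the furniture and walls round the work are solid. World frame = base frame: x ahead of the robot, y to its left, z up, the work surface at z = 0. Lengths are in m, angles in rad, forces in N, time in s.
With the tool pointing down it reaches from about 0.3 to 0.775 m from the base axis. Payload 14.6 kg.
Tool frame: the origin (TCP) lies on the centre line of the jaws, within the pads' length; the fingertips stand 11 mm ahead of it and the grasp point (between the pads) lies 8 mm behind it; y points along the fingers, x is the direction in which the jaws open and shut, and the axes are right-handed (so a half turn about y gives the same grasp; the last joint's range is limited). The gripper opens to 94 mm and grips with 3 to 60 N. Pads are 16 mm wide; open, the fingers measure 119 mm over their backs; the gripper's body (75 mm by 177 mm) begins 78 mm behind the grasp point.
Start: joints at [1.049, 0.3, 1.521, -0, 1.321, -0.067], TCP at [0.242, 0.494, 0.216] pointing down, gripper open.
Joint ranges: [-3.03, 3.03], [-0.79, 2.21], [0.23, 2.52], [-1.04, 4.18], [0, 3.07], [-2.55, 2.55]. Speed limits (rad/s): [2.22, 2.22, 2.57, 3.14, 3.14, 3.14].

## Interface

Orientations are given as [roll, pitch, yaw] about the fixed x, y, z axes, in that order (R = Rz(yaw) Ry(pitch) Rx(roll)).
In Python, from station import ctrl, imaging gives the robot as it stands. The module is installed in compiled form; this text tells all that it offers.
- The arm moves only by the tool apply_moves, never from a script. Its argument "deltas" is a list of rows, each an object with "dp": the shift along the tool's x, y, z in m, a list of three; "roll": the turn about the tool's y in rad; "grip": the closure, from -1 (fully open) to 1 (shut). In form: [{"dp": [tx, ty, tz], "roll": roll, "grip": grip}, ...]. A call has 1 to 10 rows; each row shifts and turns the commanded pose from where the row before left it, along the tool's axes as they then stand; what a row does not reach is not made up. A row lasts 1/8 s, in which the tool goes at most 62.5 mm and 10.7 degrees, less where a joint would pass 70% of its speed; a pose out of reach is approached as far as the arm can. A call with a gripper value outside its range is refused whole. The fingers move at their own pace and stop on an object; "newtons" is the grip in N (left out, the last holds). Time passes only in rows, so rows that do not move let the fingers close. It gives the time, the measured TCP pose, the force and the opening at its end, in the units of the state.
- ctrl.get_obs(): the state, without advancing time (a new reading comes with each control period).
- imaging.camera(name): name is "side" or "top"; returns the picture (400x640x3 uint8, blue, green, red); there is no depth.
- imaging.camera_info(name): a dict with "K" (3x3 intrinsics, pixels), "world_from_camera" (4x4, takes a point from camera to world coordinates). Camera axes: x right, y down, z forward; pixel columns grow to the right and rows downward; lengths in m; the calibration is good to about 2 mm. A picture is of the moment at which its call begins. camera_info takes no time and is no camera call.
- ctrl.hand_in(): hands the job in, once; it reports no verdict.
The state is a dict: "time_s": time; "qpos": joint angles; "joint_vel": joint speeds; "tau": joint torques, N m; "ee_pos": TCP position; "eef_rot": TCP orientation; "force": force on the tool from outside, world axes, zero at the start; "moment": the same for the moment, N m; "grip_width": finger opening in m.
Only numpy, scipy, OpenCV 4.12 (cv2) and the standard library are available. Lean on these libraries where they do the work, as an engineer would, in place of code of your own. Each camera call takes 0.05 s, during which the arm holds its last target. There are 200 camera calls.

## Task

Open the longer of the two white slide trays: raise its grey lid by the rib until the front edge clears the lip at the front end, slide it out of the channels, and lay it flat on the bare worktop with the rib upward. Put it down rather than drop it, let go of it, and leave the lid of the shorter tray in place.

Things in the scene. Friction and masses are not known exactly. Their poses are not given: they have to be found in the camera images.
- long_box: Fixed white slide tray 150 mm long (x), 116 wide. Origin: underside centre. -x: front end, towards the robot; the lid leaves that way. Lid ledges 40 mm above worktop; front lip 6 mm thick, top at 48. Channels over the bed's back 60 mm: 24 mm high, 108 wide, 15 mm rails above them, tops at 67. May stand left or right; worktop midway between trays (x 0.42-0.56, y -0.045) is clear.
- long_lid: Loose grey lid of the longer tray, 134 mm (x) by 96 by 5 thick, 150 g. Origin: underside centre; axes as the tray's; shut, 40 mm above tray origin. Handle: upright rib 14 mm thick (x), 50 long (y), from 5 to 37 mm above underside, centred at x = -37 mm, y = 0. Kept level, raise it over 8, under 19 mm (best 14), then draw it 65 mm or more along the tray's -x before lifting away.
- short_box: Fixed white slide tray that stays shut: built like the longer one (same height, lip and 116 mm width) but only 100 mm long (x), channels over the back 40 mm. Origin: centre of its underside on the worktop; -x is its front end, towards the robot. (A tall analyser at the left of the worktop, beyond x = 0.4 and y = 0.28, is in the way of the arm.)
- short_lid: Loose grey lid of the shorter tray, 84 mm long (x) by 96 wide by 5 thick, with the same rib centred at x = -12 mm. Origin: centre of its underside, 40 mm above its tray's origin. Leave it alone.
Not all that is in view belongs to the job. Leave any brown look-alike of the long_lid alone.

How it is judged:
By the outcome, as a careful person would: the job done as asked, in the order asked, and still so for the second after the job is handed in, with the robot touching nothing.
It also fails if it takes over 42 s, if anything falls off the work surface, if the arm or the gripper's body presses on something with over 40 N, if the wrist force passes 120 N, or if a joint passes its speed limit or range.

## Working session

There is one attempt and no reset: what is moved stays moved. The work goes in short steps, Python scripts to look and compute and a tool call to move; the robot and the scene stay as the last step left them, time stands still between calls to the robot, and variables do not carry over. Pictures are saved under pics/ and viewed, about 8 in all and at most 12, crops included, and the job is handed in when it is done.

Besides the shell and the picture viewer there is one more tool, called after "Emit:" in YAML: its name, and indented under it one key for each argument. apply_moves: Moves the arm, as the interface text tells. Its arguments: {"type":"object","properties":{"deltas":{"type":"array"},"newtons":{"type":"number"}},"required":["deltas"]}

```bash
mkdir -p pics; python3 - <<'E'
from station import ctrl, imaging
import cv2,numpy as np
np.set_printoptions(precision=4,suppress=True)
o=ctrl.get_obs()
for k in ("time_s","ee_pos","eef_rot","force","grip_width"): print(k,o[k])
for n in ("top","side"):
    i=imaging.camera_info(n); print(n,i["K"],i["world_from_camera"])
    cv2.imwrite(f"pics/{n}0.png",imaging.camera(n))
E
```

```text
time_s 0.0
ee_pos [0.2415 0.4939 0.2159]
eef_rot [-1.5707  0.0011  1.116 ]
force [ 0.6398 -0.6765 -0.1118]
grip_width 0.09369903118130327
top [[481.4085   0.     325.1549]
 [  0.     481.4085 205.7015]
 [  0.       0.       1.    ]] [[ 0.0085 -0.9959  0.0906  0.3992]
 [-1.     -0.0084  0.0007 -0.0372]
 [ 0.0001 -0.0906 -0.9959  1.0063]
 [ 0.      0.      0.      1.    ]]
side [[418.262    0.     310.5434]
 [  0.     418.262  199.5635]
 [  0.       0.       1.    ]] [[ 0.9997 -0.0181 -0.0189  0.5092]
 [ 0.0092 -0.4312  0.9022 -0.8034]
 [-0.0245 -0.9021 -0.4309  0.4191]
 [ 0.      0.      0.      1.    ]]
```

View pics/top0.png

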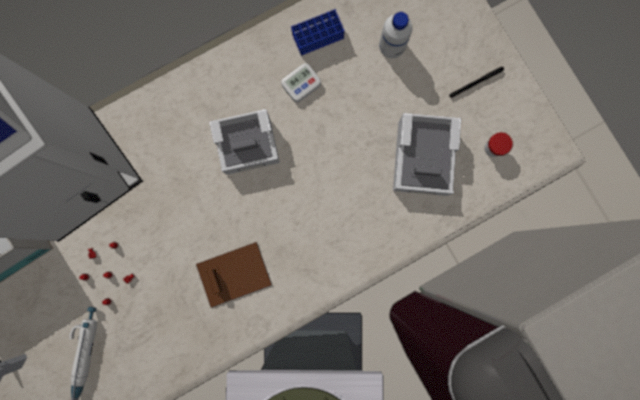

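View pics/side0.png

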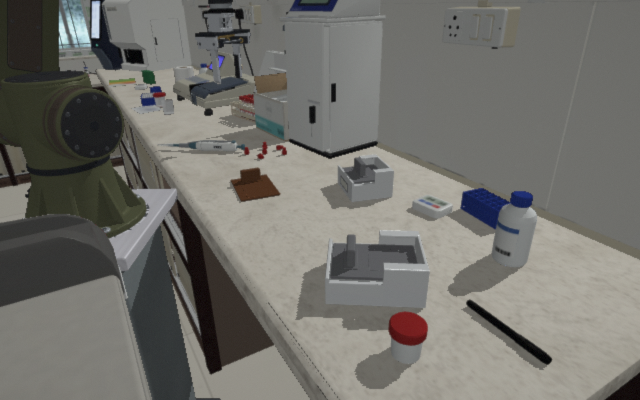

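The long tray is on the right in the top view, around (428,153), with its front end (the lip) at row 192 and the rib at about (427,165). The short tray is at (243,140), and the brown decoy is at (235,275). The midway worktop is clear. Next I'll measure the tray.

```bash
cat > h.py <<'E'
import numpy as np,cv2
from station import ctrl,imaging
np.set_printoptions(precision=4,suppress=True)
def ray(n,uv,z):
    i=imaging.camera_info(n);T=i["world_from_camera"]
    d=T[:3,:3]@np.linalg.inv(i["K"])@np.r_[uv,1]
    return T[:3,3]+d*(z-T[2,3])/d[2]
E
python3 - <<'E'
from h import *
im=cv2.imread("pics/top0.png")
roi=im[95:215,380:480]
g=cv2.cvtColor(roi,cv2.COLOR_BGR2HSV)
white=((g[...,2]>185)&(g[...,1]<18)).astype(np.uint8)*255
grey=((g[...,2]<140)&(g[...,1]<40)).astype(np.uint8)*255
for nm,m,z in(("white",white,.05),("grey",grey,.045)):
    c=max(cv2.findContours(m,0,1)[0],key=cv2.contourArea)
    r=cv2.minAreaRect(c);b=cv2.boxPoints(r)+[380,95]
    print(nm,r,"\n",b,"\n",np.array([ray("top",p,z) for p in b]))
big=cv2.resize(roi,None,fx=5,fy=5,interpolation=cv2.INTER_CUBIC)
ms=cv2.resize(np.dstack([white,grey,grey*0]),None,fx=2.5,fy=2.5,interpolation=0)
out=np.zeros((600,750,3),np.uint8);out[:,:500]=big;out[:300,500:]=ms
cv2.imwrite("pics/crop1.png",out)
E
```

```text
white ((27.05883026123047, 19.264705657958984), (6.063390731811523, 1.9402848482131958), 14.03624439239502) 
 [[403.8824 114.4706]
 [404.3529 112.5882]
 [410.2353 114.0588]
 [409.7647 115.9412]] 
 [[ 0.6735 -0.1947  0.05  ]
 [ 0.6774 -0.1957  0.05  ]
 [ 0.6744 -0.2076  0.05  ]
 [ 0.6705 -0.2067  0.05  ]]
grey ((43.885292053222656, 56.99117660522461), (55.911746978759766, 71.32774353027344), 4.39870548248291) 
 [[393.2765 185.4059]
 [398.7471 114.2882]
 [454.4941 118.5765]
 [449.0235 189.6941]] 
 [[ 0.5288 -0.1733  0.045 ]
 [ 0.6752 -0.1851  0.045 ]
 [ 0.6672 -0.2987  0.045 ]
 [ 0.5211 -0.2854  0.045 ]]
```

View pics/crop1.png

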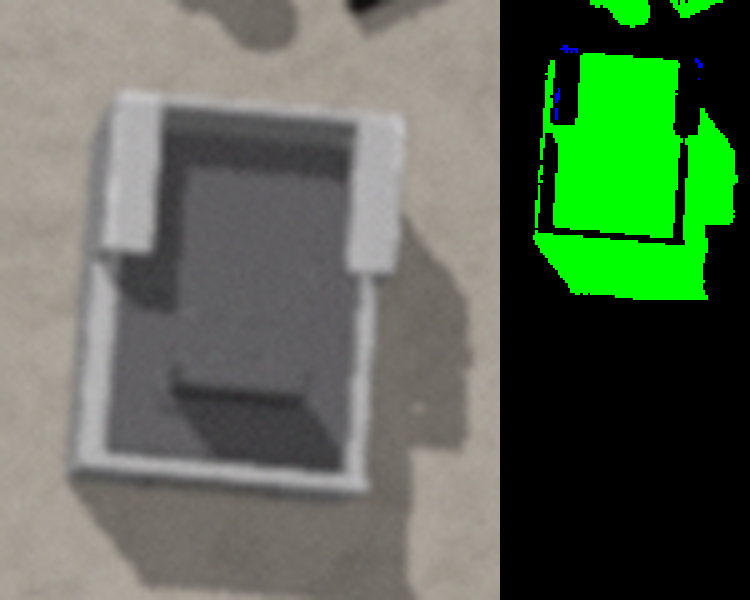

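The crop shows the lip's outer corners at about (395,190) and (453.6,193). The rail-top back corners are at about (403.4,113.4) and (461,118). The rib's top front edge runs from (175,383) to (303,395) in crop pixels. I'll fit the pose from these.

```bash
python3 - <<'E'
from h import *
f=lambda a,b:np.array([380+a/5,95+b/5])-.4
P=[ray("top",f(*c),z) for c,z in(((75,475),.048),((368,490),.048),((117,92),.067),((405,115),.067),((175,383),.077),((303,395),.077),((172,370),.077),((305,380),.077))]
for p in P: print(p)
fm=(P[0]+P[1])/2; bm=(P[2]+P[3])/2
d=bm-fm; w=P[0]-P[1]; w2=P[2]-P[3]
print("len",np.linalg.norm(d[:2]),"wid",np.linalg.norm(w[:2]),np.linalg.norm(w2[:2]))
y1=np.arctan2(d[1],d[0]); y2=np.arctan2(-w[0],w[1]); y3=np.arctan2(-w2[0],w2[1]); print("yaws",y1,y2,y3)
yaw=(y1+(y2+y3)/2)/2;print("yaw",yaw)
ctr=(fm+bm)[:2]/2; u=np.array([np.cos(yaw),np.sin(yaw)])
print("ctr",ctr,"rib",ctr-.037*u,"ribtop est",(P[4]+P[5]+P[6]+P[7])/4)
E
```

```text
[ 0.52   -0.1755  0.048 ]
[ 0.5149 -0.2929  0.048 ]
[ 0.6716 -0.1902  0.067 ]
[ 0.6632 -0.3049  0.067 ]
[ 0.5528 -0.2105  0.077 ]
[ 0.5485 -0.2604  0.077 ]
[ 0.5579 -0.2094  0.077 ]
[ 0.5544 -0.2612  0.077 ]
len 0.1505351838159377 wid 0.11750075874361104 0.11500716306333153
yaws -0.08892816575286717 -0.04306449109285245 -0.07303313731689853
yaw -0.07348848997887134
ctr [ 0.5924 -0.2409] rib [ 0.5555 -0.2381] ribtop est [ 0.5534 -0.2354  0.077 ]
```

Emit:
apply_moves:
  deltas:
    - {"dp":[-0.029,0,-0.036],"roll":0,"grip":-1}
    - {"dp":[-0.029,0,-0.036],"roll":0,"grip":-1}
    - {"dp":[-0.029,0,-0.036],"roll":0,"grip":-1}
    - {"dp":[-0.029,0,-0.036],"roll":0,"grip":-1}
    - {"dp":[-0.029,0,-0.036],"roll":0,"grip":-1}
    - {"dp":[-0.029,0,-0.036],"roll":0,"grip":-1}
    - {"dp":[-0.029,0,-0.036],"roll":0,"grip":-1}
    - {"dp":[0,0,0],"roll":0.17,"grip":-1}
    - {"dp":[0,0,0],"roll":0.17,"grip":-1}
    - {"dp":[0,0,0],"roll":0.17,"grip":-1}

```text
time_s: 1.35
ee_pos: [0.3788, 0.2008, 0.2163]
eef_rot: [-1.571, 0.0, 0.6]
force: [0.3, 0.1, 0.5]
grip_width: 0.0937
```

Emit:
apply_moves:
  deltas:
    - {"dp":[0,0,0],"roll":0.17,"grip":-1}
    - {"dp":[0,0,0],"roll":0.17,"grip":-1}
    - {"dp":[0,0,0],"roll":0.17,"grip":-1}
    - {"dp":[0,0,0],"roll":0.168,"grip":-1}
    - {"dp":[0.016,0,-0.04],"roll":0,"grip":-1}
    - {"dp":[0.016,0,-0.04],"roll":0,"grip":-1}
    - {"dp":[0.016,0,-0.04],"roll":0,"grip":-1}
    - {"dp":[0.016,0,-0.04],"roll":0,"grip":-1}
    - {"dp":[0.016,0,-0.04],"roll":0,"grip":-1}
    - {"dp":[0.016,0,-0.04],"roll":0,"grip":-1}

```text
time_s: 2.6
ee_pos: [0.4574, -0.0467, 0.2163]
eef_rot: [-1.571, 0.0, -0.072]
force: [0.1, -0.5, 0.0]
grip_width: 0.0938
```

Emit:
apply_moves:
  deltas:
    - {"dp":[0.0222,0,-0.0365],"roll":0,"grip":-1}
    - {"dp":[0.0222,0,-0.0365],"roll":0,"grip":-1}
    - {"dp":[0.0222,0,-0.0365],"roll":0,"grip":-1}
    - {"dp":[0.0222,0,-0.0365],"roll":0,"grip":-1}
    - {"dp":[0.0222,0,-0.0365],"roll":0,"grip":-1}
    - {"dp":[0,0.035,0],"roll":0,"grip":-1}
    - {"dp":[0,0.035,0],"roll":0,"grip":-1}
    - {"dp":[0,0.035,0],"roll":0,"grip":-1}
    - {"dp":[0,0,0],"roll":0,"grip":-1}

```text
time_s: 3.72
ee_pos: [0.5537, -0.2347, 0.109]
eef_rot: [-1.569, 0.005, -0.072]
force: [0.1, 0.0, 0.2]
grip_width: 0.0937
```

```bash
python3 - <<'E'
from h import *
im=imaging.camera("side")
cv2.imwrite("pics/side1.png",cv2.resize(im[140:320,260:480],None,fx=3.3,fy=3.3,interpolation=cv2.INTER_CUBIC))
o=ctrl.get_obs();print(o["ee_pos"],o["eef_rot"],o["force"])
E
```

```text
[ 0.5546 -0.2351  0.1112] [-1.5702  0.0016 -0.072 ] [-0.9675 -0.3987  0.7461]
```

View pics/side1.png

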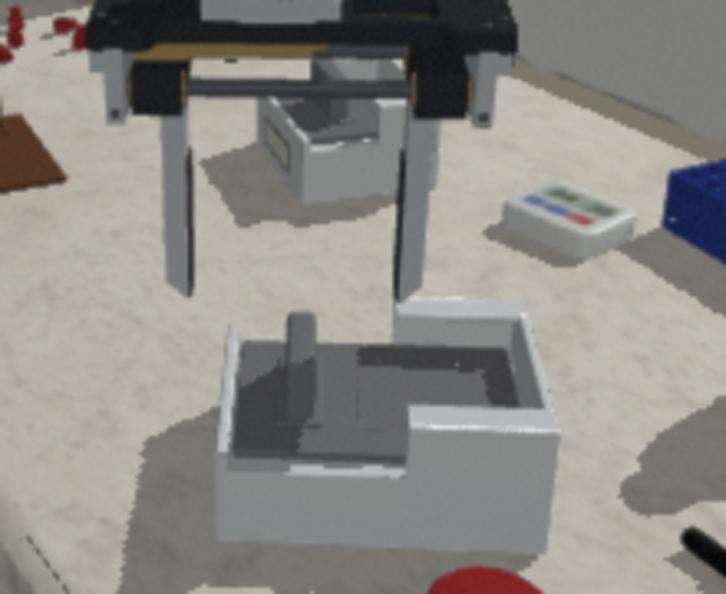

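The jaws straddle the rib: the tips are at crop columns 180 and 405 (mid ≈294), and the rib top is at about (302,315). Casting rays will give the offset along x.

```bash
python3 - <<'E'
from h import *
g=lambda a,b:np.array([260+a/3.3,140+b/3.3])-.35
print("rib top",ray("side",g(302,315),.077)," tips",ray("side",g(178,293),.100),ray("side",g(408,298),.100))
E
```

```text
rib top [ 0.5606 -0.2221  0.077 ]  tips [ 0.5008 -0.239   0.1   ] [ 0.6071 -0.2473  0.1   ]
```

Emit:
apply_moves:
  deltas:
    - {"dp":[0,0.024,0],"roll":0,"grip":-1}
    - {"dp":[0,0.024,0],"roll":0,"grip":-1}
    - {"dp":[0,0,0],"roll":0,"grip":-1}

```text
time_s: 4.15
ee_pos: [0.5549, -0.2353, 0.0638]
eef_rot: [-1.571, 0.001, -0.072]
force: [0.5, 0.3, 0.2]
grip_width: 0.0941
```

Emit:
apply_moves:
  deltas:
    - {"dp":[0.002,0,-0.001],"roll":0,"grip":0.3}
    - {"dp":[0,0,0],"roll":0,"grip":1}
    - {"dp":[0,0,0],"roll":0,"grip":1}
    - {"dp":[0,0,0],"roll":0,"grip":1}
    - {"dp":[0,0,0],"roll":0,"grip":1}
    - {"dp":[0,0,0],"roll":0,"grip":1}
    - {"dp":[0,0,0],"roll":0,"grip":1}
    - {"dp":[0,0,0],"roll":0,"grip":1}
  newtons: 8

```text
time_s: 5.15
ee_pos: [0.5568, -0.2364, 0.0634]
eef_rot: [-1.571, 0.0, -0.072]
force: [0.8, -0.4, -0.4]
grip_width: 0.0172
```

Emit:
apply_moves:
  deltas:
    - {"dp":[0,0,0],"roll":0,"grip":1}
    - {"dp":[0,0,0],"roll":0,"grip":1}
    - {"dp":[0,0,0],"roll":0,"grip":1}
  newtons: 25

```text
time_s: 5.52
ee_pos: [0.5568, -0.2364, 0.0634]
eef_rot: [-1.571, -0.0, -0.072]
force: [0.4, -0.3, -0.3]
grip_width: 0.0138
```

Gripped at 13.8 mm, which matches the 14 mm rib. Now I'll raise it 14 mm and look.

Emit:
apply_moves:
  deltas:
    - {"dp":[0,-0.005,0],"roll":0,"grip":1}
    - {"dp":[0,-0.005,0],"roll":0,"grip":1}
    - {"dp":[0,-0.004,0],"roll":0,"grip":1}
    - {"dp":[0,0,0],"roll":0,"grip":1}
    - {"dp":[0,0,0],"roll":0,"grip":1}

```text
time_s: 6.15
ee_pos: [0.5567, -0.2364, 0.0773]
eef_rot: [-1.571, 0.0, -0.072]
force: [-0.1, 0.4, -1.7]
grip_width: 0.0138
```

```bash
python3 - <<'E'
from h import *
im=imaging.camera("side")
cv2.imwrite("pics/side2.png",cv2.resize(im[170:320,290:450],None,fx=4,fy=4,interpolation=cv2.INTER_CUBIC))
o=ctrl.get_obs();print(o["ee_pos"],o["eef_rot"],o["force"],o["moment"],o["grip_width"])
E
```

```text
[ 0.5567 -0.2364  0.0773] [-1.5707  0.0003 -0.072 ] [-0.7957  0.2044 -1.3616] [-0.0535  0.0918 -0.0228] 0.014070726689294941
```

View pics/side2.png

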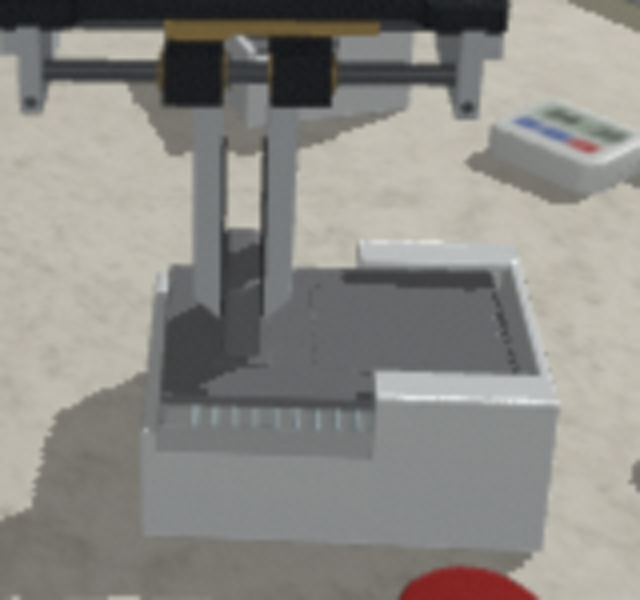

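The lid is up and level: its near edge runs at crop row ~400, the slides show beneath it, and the force matches its weight. I'll draw it out along the tray's -x.

Emit:
apply_moves:
  deltas:
    - {"dp":[-0.01,0,0],"roll":0,"grip":1}
    - {"dp":[-0.015,0,0],"roll":0,"grip":1}
    - {"dp":[-0.015,0,0],"roll":0,"grip":1}
    - {"dp":[-0.015,0,0],"roll":0,"grip":1}
    - {"dp":[-0.015,0,0],"roll":0,"grip":1}
    - {"dp":[-0.015,0,0],"roll":0,"grip":1}
    - {"dp":[0,0,0],"roll":0,"grip":1}

```text
time_s: 7.08
ee_pos: [0.4712, -0.2303, 0.0776]
eef_rot: [-1.571, 0.0, -0.073]
force: [0.2, 0.2, -1.4]
grip_width: 0.0138
```

Emit:
apply_moves:
  deltas:
    - {"dp":[0,-0.015,0],"roll":0,"grip":1}
    - {"dp":[0,-0.025,0],"roll":0,"grip":1}
    - {"dp":[0,-0.02,0],"roll":0,"grip":1}
    - {"dp":[-0.005,0,0.02],"roll":0,"grip":1}
    - {"dp":[-0.005,0,0.035],"roll":0,"grip":1}
    - {"dp":[-0.006,0,0.038],"roll":0,"grip":1}
    - {"dp":[-0.006,0,0.038],"roll":0,"grip":1}
    - {"dp":[-0.005,0,0.035],"roll":0,"grip":1}
    - {"dp":[-0.005,0,0.02],"roll":0,"grip":1}
    - {"dp":[0,0,0],"roll":0,"grip":1}

```text
time_s: 8.32
ee_pos: [0.4528, -0.0407, 0.1371]
eef_rot: [-1.571, 0.001, -0.07]
force: [0.5, 0.7, -1.4]
grip_width: 0.0136
```

```bash
python3 - <<'E'
from h import *
im=imaging.camera("side")
cv2.imwrite("pics/side3.png",cv2.resize(im[100:320,200:480],None,fx=2.7,fy=2.7,interpolation=cv2.INTER_CUBIC))
o=ctrl.get_obs();print(o["ee_pos"],o["eef_rot"],o["force"],o["grip_width"])
E
```

```text
[ 0.4531 -0.0416  0.1372] [-1.5708  0.0004 -0.0703] [ 0.6234 -0.2389 -1.7335] 0.014008326107201192
```

View pics/side3.png

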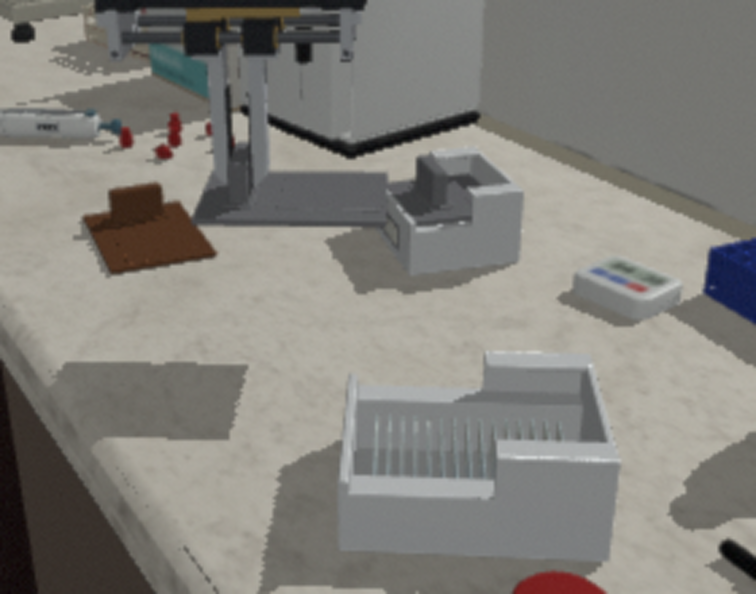

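The lid hangs level (crop 200–390 × 170–222), the long tray is open with its slides showing, and the short lid is in place. Lowering it now, with the last millimetres slow.

Emit:
apply_moves:
  deltas:
    - {"dp":[0,0.025,0],"roll":0,"grip":1}
    - {"dp":[0,0.035,0],"roll":0,"grip":1}
    - {"dp":[0,0.03,0],"roll":0,"grip":1}
    - {"dp":[0,0.015,0],"roll":0,"grip":1}
    - {"dp":[0,0.005,0],"roll":0,"grip":1}
    - {"dp":[0,0.001,0],"roll":0,"grip":1}
    - {"dp":[0,0.001,0],"roll":0,"grip":1}
    - {"dp":[0,0,0],"roll":0,"grip":1}
    - {"dp":[0,0,0],"roll":0,"grip":1}

```text
time_s: 9.5
ee_pos: [0.4537, -0.0425, 0.0258]
eef_rot: [-1.571, -0.001, -0.072]
force: [0.6, 0.4, -1.7]
grip_width: 0.0141
```

Emit:
apply_moves:
  deltas:
    - {"dp":[0,0.001,0],"roll":0,"grip":1}
    - {"dp":[0,0.001,0],"roll":0,"grip":1}
    - {"dp":[0,0.0005,0],"roll":0,"grip":1}
    - {"dp":[0,0,0],"roll":0,"grip":1}
    - {"dp":[0,0,0],"roll":0,"grip":1}

```text
time_s: 10.12
ee_pos: [0.4535, -0.0425, 0.0233]
eef_rot: [-1.571, 0.0, -0.072]
force: [-4.1, 0.9, 7.3]
grip_width: 0.0136
```

Contact with the worktop. I'll ease the grip, then open.

Emit:
apply_moves:
  deltas:
    - {"dp":[0,0,0],"roll":0,"grip":1}
    - {"dp":[0,0,0],"roll":0,"grip":1}
    - {"dp":[0,0,0],"roll":0,"grip":0.6}
    - {"dp":[0,0,0],"roll":0,"grip":0.2}
    - {"dp":[0,0,0],"roll":0,"grip":-0.3}
    - {"dp":[0,0,0],"roll":0,"grip":-0.3}
    - {"dp":[0,0,0],"roll":0,"grip":-0.3}
    - {"dp":[0,0,0],"roll":0,"grip":-0.3}
  newtons: 3

```text
time_s: 11.12
ee_pos: [0.4535, -0.0425, 0.023]
eef_rot: [-1.571, -0.0, -0.072]
force: [-0.3, 0.0, -0.0]
grip_width: 0.0605
```

Emit:
apply_moves:
  deltas:
    - {"dp":[0,-0.02,0],"roll":0,"grip":-0.3}
    - {"dp":[0,-0.05,0],"roll":0,"grip":-0.3}
    - {"dp":[0,-0.05,0],"roll":0,"grip":-0.3}
    - {"dp":[0,-0.05,0],"roll":0,"grip":-0.3}
    - {"dp":[-0.03,-0.02,0],"roll":0,"grip":-0.3}
    - {"dp":[0,0,0],"roll":0,"grip":-0.3}
    - {"dp":[0,0,0],"roll":0,"grip":-0.3}

```text
time_s: 12.0
ee_pos: [0.4237, -0.0404, 0.2125]
eef_rot: [-1.571, 0.0, -0.072]
force: [0.7, 0.1, 0.6]
grip_width: 0.0613
```

```bash
python3 - <<'E'
from h import *
im=imaging.camera("side");t=imaging.camera("top")
cv2.imwrite("pics/end.png",np.vstack([cv2.resize(im[120:320,200:480],(560,400)),cv2.resize(t[80:280,180:480],(560,373))])[:600] if 0 else np.hstack([cv2.resize(im[110:320,200:480],(400,300)),cv2.resize(t[90:270,200:440],(400,300))]))
o=ctrl.get_obs();print(o["time_s"],o["ee_pos"],o["force"],o["grip_width"])
E
```

```text
12.1 [ 0.4237 -0.0403  0.2121] [-0.6045  0.2175 -0.5805] 0.060871831607599514
```

View pics/end.png

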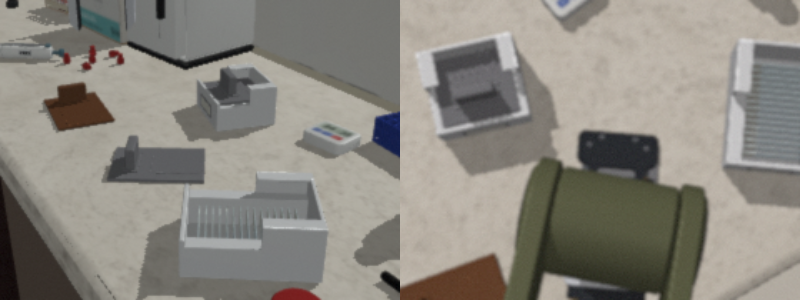

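The lid lies flat on the bare worktop with its rib up (left half, about (155,162)). The long tray is open and the short lid is still shut. The gripper is clear of everything.

```bash
python3 -c "
from station import ctrl
print(ctrl.hand_in())"
```

```text
the job is handed in; nothing more can be done
None
```

The long tray is open and its lid lies flat on the bare worktop between the trays, rib upward, at about (0.49, -0.045). I raised the lid 14 mm by the rib, drew it 85 mm out of the channels, lowered it until it touched the worktop, and let go. I handed the job in at about 12 s.

- **Final side view:** the lid is flat and released, the long tray's slides are showing, and the short tray's lid and the brown look-alike have not moved. In the last top view the arm hid the lid, so only the side view confirms how it lies.
- **Forces:** the wrist force in the readings was no more than about 9 N, at touchdown, and near zero at the end with the gripper clear.
- **Disagreement:** the two cameras differed by about 5 mm on the rib's x position. The jaws still closed on it at 13.8 mm, which fits the 14 mm rib.

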